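# Stopper the melting tank and hold the probe thermometer in its port

### The arm

A 7-joint arm with a two-finger parallel gripper is mounted at the origin on the work surface. World frame = base frame: x ahead of the robot, y to its left, z up, the work surface at z = 0. Lengths are in m, angles in rad, forces in N, time in s.
With the tool pointing down it reaches from about 0.425 to 0.875 m from the base axis. Payload 4.7 kg.
Tool frame: the origin (TCP) lies between the finger pads; the fingertips stand 14 mm ahead of it and the grasp point (between the pads) lies 5 mm behind it; z points along the fingers, y is the line along which they close (so a half turn about z gives the same grasp; the last joint's range is limited). The gripper opens to 87 mm and grips with 3 to 60 N. Pads are 19 mm wide; open, the fingers measure 117 mm over their backs; the gripper's body (75 mm by 190 mm) begins 51 mm behind the grasp point.
Start: joints at [1.322, 0.321, -0.07, 1.45, 0.023, 1.371, -0.057], TCP at [0.169, -0.628, 0.197] pointing down, gripper open.
Joint ranges: [-2.86, 2.86], [-0.3, 2.09], [-1.38, 1.24], [0.06, 2.45], [-1.56, 4.7], [0.09, 2.05], [-2.69, 2.69]. Speed limits (rad/s): [2.57, 2.57, 3.14, 3.14, 3.14, 3.14, 3.14].

### API

Orientations are given as a rotation vector (axis times angle).
In Python, from bench import ctrl gives the robot as it stands.
- The arm moves only by the tool step_arm, never from a script. Its argument "commands" is a list of rows, each an object with "travel": the shift along the tool's x, y, z in m, a list of three; "turn": the turn, a rotation vector about the tool's x, y, z in degrees, a list of three. A call has 1 to 5 rows; each row is the pose to reach, as a shift and turn from the pose commanded when the call began, along the tool's axes at that moment; what a row does not reach only later rows make up. A row lasts 1/10 s, in which the tool goes at most 50 mm and 8.59 degrees, less where a joint would pass 70% of its speed; a pose out of reach is approached as far as the arm can. A call with a gripper value outside its range is refused whole. "gripper" is the opening, from 0 (shut) to 1 (fully open), set as the call begins (left out, the last holds). The fingers move at their own pace and stop on an object; "force" is the grip in N (left out, the last holds). Time passes only in rows, so rows that repeat a pose let the fingers close. It gives the time, the measured TCP pose, the force, the opening and the grip force at its end, in the units of the state.
- ctrl.get_state(): the state, without advancing time (a new reading comes with each control period).
- ctrl.get_image(name): name is "side" or "top" or "wrist"; returns the picture (400x640x3 uint8, red, green, blue); there is no depth.
- ctrl.camera_model(name): a dict with "fx", "fy", "cx", "cy" (pixels), "R" (3x3) and "t" (3): a world point X has camera coordinates R X + t; the wrist camera has in their place "T_tool_cam" (4x4, takes a point from camera to tool coordinates, whose origin is the TCP and whose axes are the flange's). Camera axes: x right, y down, z forward; pixel columns grow to the right and rows downward; lengths in m; the calibration is good to about 2 mm. A picture is of the moment at which its call begins: read the wrist's pose just before it. camera_model takes no time and is no camera call.
- ctrl.close_job(): hands the job in; it is judged then, once.
The state is a dict: "time": time; "joint_positions": joint angles; "qd": joint speeds; "joint_torque": joint torques, N m; "position": TCP position; "tool_rot": TCP orientation; "ft_force": force on the tool from outside, world axes, zero at the start; "torque": the same for the moment, N m; "grip_width": opening from 0.0 (shut) to 1.0 (fully open); "grip_force": force on a finger pad.
Only numpy, scipy, OpenCV 4.12 (cv2) and the standard library are available. Lean on these libraries where they do the work, as an engineer would, in place of code of your own. Each camera call takes 0.05 s, during which the arm holds its last target. There are 200 camera calls.

### The job

The melting tank is preheating and its temperature has to be checked with the lid closed up. First push the square white stopper fully home into the square filling port of the lid and let go of it; then take the probe thermometer out of its rack, lower its stem upright through the round probe port without ever touching the port or any other part of the tank, and finish while still holding it there for the reading, still and upright, the stem centred in the port and its tip about halfway between the lid and the tank floor. Leave the other things on the table where they are.

Things in the scene. Friction and masses are not known exactly. Their poses are not given: they have to be found in the camera images.
- melter: Melting tank, fixed steel box, housing 215 (x) by 320 mm (y); black control box 200 mm wide projects 36 mm from its -x side, knob 20 mm more. Origin on the table under the housing's centre, z up, turn up to 17 deg. Lid: underside 111 mm, top 115 mm above the table; tank floor inside at 35 mm, so halfway is 73 mm. Lid handle in the middle, a bar along x, 90 mm long, top at 142 mm.
- fill_mouth (a point): Centre of the top edge of the square filling port, on the lid at +85 mm along the tank's y: a metal collar 60 x 60 mm outside, sides parallel to the tank's x and y, top 137 mm above the table (22 mm above the lid), with a square opening of 47 x 47 mm right through collar and lid (26 mm deep).
- probe_mouth (a point): Centre of the upper mouth of the round probe port, on the lid at -85 mm along the tank's y: an upright metal tube stub with a 34 mm flange, mouth 143 mm above the table, bore 20 mm in diameter going straight down 32 mm through stub and lid into the tank.
- stopper: Square stopper, white plastic, loose, 0.09 to 0.17 kg, upright on the table, any turn. Origin at the centre of its underside, z up. Shank 44 x 44 mm, 0 to 24 mm, lowest 10 mm tapering to 37 x 37; flange 60 x 60 mm, 24 to 30 mm; square grip 26 x 26 mm, 30 to 62 mm; all parallel to its x and y. Fully home the flange lies on the collar, origin 113 mm above the table. Fits in any of 4 square turns.
- rack: Probe rack, fixed steel sheet; origin on the table under its middle. Base 100 (x) x 120 (y) x 4 mm; upright sheet at x = +28 mm; top plate 60 x 120 x 6 mm, its top 135 mm above the table, with two 20 mm through holes at y = +30 mm (holds the thermometer) and y = -30 mm (empty). Rack and stopper stand on opposite sides of the tank; which side varies.
- probe: Probe thermometer, loose, 0.08 to 0.14 kg, hanging upright in the rack. Origin at the tip of its stem, z up along it. Steel stem 5 mm in diameter, 0 to 110 mm; black boss 16 mm in diameter, 110 to 120 mm, loose in the rack's hole; white flat-sided handle 26 (x) by 20 mm (y), 120 to 220 mm, dark displays on its +x and -x faces. Its underside rests on the rack. Lift 125 mm straight up to clear.
- probe_stem (a point): Point on the axis of the thermometer's stem, 55 mm above the tip (about in the middle of the probe port's bore when the tip is at mid-depth).
- jar: Not to be moved: white storage jar with lid, 84 mm diameter, 125 mm tall; origin at the centre of its underside.
- palette: Not to be moved: steel spatula with wooden handle, lying flat, 280 mm long; origin at the centre of its underside (its middle).
- pastry_ring: Not to be moved: steel pastry ring, 80 mm diameter, 45 mm tall; origin at the centre of its underside.
- shaker: Not to be moved: steel shaker, 56 mm diameter, 82 mm tall; origin at the centre of its underside.
- cup: Not to be moved: small steel cup, 64 mm diameter at the rim, 55 mm tall; origin at the centre of its underside.
Things that resemble listed ones, but are neither listed nor needed, are in the scene too. What is shaped like the stopper but blue or purple is not meant.

How it is judged:
By the outcome, as a careful person would: the job done as asked, in the order asked, and still so for the second after the job is handed in, while the arm keeps its last pose, push and grip.
It also fails if it takes over 72 s, if anything falls off the work surface, if the arm or the gripper's body presses on something with over 40 N, if the wrist force passes 120 N, or if a joint passes its speed limit or range.

## Working session

There is one attempt and no reset: what is moved stays moved. The work goes in short steps, Python scripts to look and compute and a tool call to move; the robot and the scene stay as the last step left them, time stands still between calls to the robot, and variables do not carry over. Pictures are saved under pics/ and viewed, at most 10 in all, crops included, and the job is handed in when it is done.

Besides the shell and the picture viewer there is one more tool, called after "Call:" in YAML: its name, and indented under it one key for each argument. step_arm: Moves the arm, as the interface text tells. Its arguments: {"type":"object","properties":{"commands":{"type":"array"},"gripper":{"type":"number"},"force":{"type":"number"}},"required":["commands"]}

```bash
ls; mkdir -p pics; python3 - <<'E'
from bench import ctrl
import cv2,numpy as np
s=ctrl.get_state();print(s)
for n in("side","top","wrist"):
    im=ctrl.get_image(n);cv2.imwrite(f"pics/{n}0.png",im[:,:,::-1]);m=ctrl.camera_model(n);print(n,{k:np.round(v,4).tolist() for k,v in m.items()})
E
```

```text
pics
{'time': 0.0, 'joint_positions': array([ 1.32213107,  0.32184538, -0.07005887,  1.45169101,  0.02262514,
        1.37079629, -0.05692082]), 'qd': array([-1.42603146e-03,  9.98397080e-05,  6.26397484e-04,  4.32951365e-04,
       -6.55569458e-04, -4.15388368e-04,  5.29394248e-05]), 'joint_torque': array([-4.80410963e-04, -4.91285241e+01, -4.04358795e-01, -3.12526023e+01,
       -6.39502052e-02,  4.37814603e-02,  2.06691702e-04]), 'position': array([ 0.1686035 , -0.62711855,  0.1957388 ]), 'tool_rot': array([-3.11262078e+00, -4.11298727e-01,  6.05970656e-04]), 'ft_force': array([ 0.19452829, -0.33731177,  0.30891854]), 'torque': array([-0.01038866,  0.01466001,  0.05143982]), 'grip_force': 0.0, 'grip_width': 1.0055368459327498}
side {'fx': 413.669, 'fy': 413.669, 'cx': 324.0876, 'cy': 198.4495, 'R': [[-0.7705, -0.6375, -0.0025], [-0.4898, 0.5944, -0.6378], [0.4081, -0.4902, -0.7702]], 't': [0.3934, 0.2504, 1.1335]}
top {'fx': 374.7544, 'fy': 374.7544, 'cx': 321.3113, 'cy': 206.414, 'R': [[0.006, -1.0, 0.0017], [-0.9788, -0.0063, -0.2048], [0.2048, -0.0004, -0.9788]], 't': [0.04, 0.4743, 1.3148]}
wrist {'fx': 357.2866, 'fy': 357.2866, 'cx': 314.9119, 'cy': 196.5588, 'T_tool_cam': [[0.0002, -0.9538, -0.3004, 0.0829], [1.0, 0.0001, 0.0003, -0.0001], [-0.0003, -0.3004, 0.9538, -0.188], [0.0, 0.0, 0.0, 1.0]]}
```

View pics/top0.png

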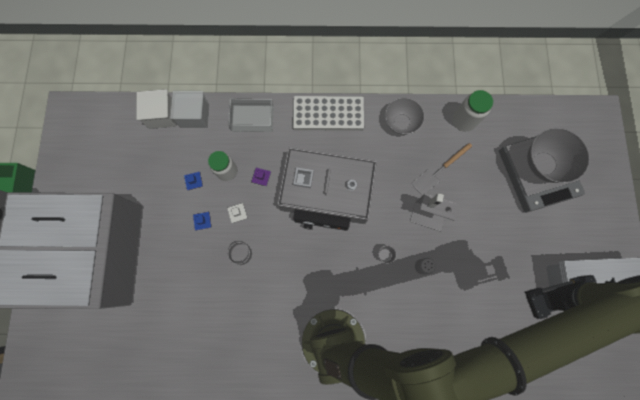

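View pics/side0.png

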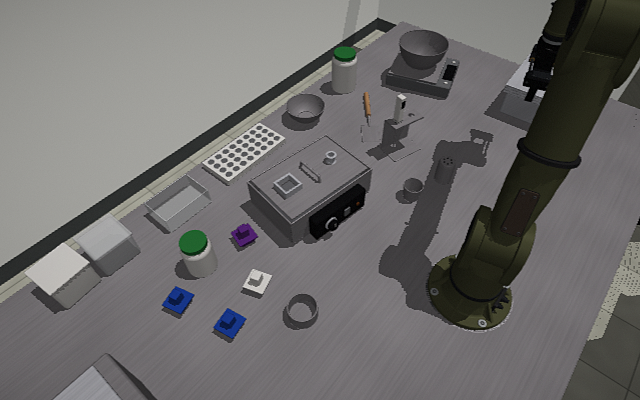

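The top view shows the white stopper at about (237,212), the filling port at (303,177), the probe port at (351,184), and the rack with the thermometer handle near (440,198). The side view agrees: stopper at (257,282), thermometer at (400,105). I'll enlarge the top view to measure.

```bash
cat > h.py <<'E'
from bench import ctrl
import cv2,numpy as np
from scipy.spatial.transform import Rotation as Ro
def cam(n,s=None):
    m=ctrl.camera_model(n)
    K=np.array([[m['fx'],0,m['cx']],[0,m['fy'],m['cy']],[0,0,1]])
    if n=='wrist':
        T=np.eye(4);T[:3,:3]=Ro.from_rotvec(s['tool_rot']).as_matrix();T[:3,3]=s['position']
        W=np.linalg.inv(T@np.array(m['T_tool_cam']));return K,W[:3,:3],W[:3,3]
    return K,np.array(m['R']),np.array(m['t'])
def unproj(c,px,z):
    K,R,t=c;o=-R.T@t;d=R.T@np.linalg.solve(K,[px[0],px[1],1]);return o+d*(z-o[2])/d[2]
def proj(c,X):
    K,R,t=c;p=K@(R@np.asarray(X,float)+t);return p[:2]/p[2]
def snap(name):
    s=ctrl.get_state();im=ctrl.get_image('wrist')[:,:,::-1].copy();return s,im,cam('wrist',s)
def totool(s,goal,yaw=None):
    """shift in tool axes to goal; yaw (deg) of tool y axis wanted"""
    R=Ro.from_rotvec(s['tool_rot']).as_matrix()
    d=R.T@(np.array(goal)-s['position'])
    y=np.degrees(np.arctan2(R[1,1],R[0,1]))
    return d,y
E
python3 - <<'E'
from h import *
c=cam('top')
P=lambda n,px,z:print(n,unproj(c,px,z).round(3))
P('stopper grip',(237.5,211),.062);P('fill',(303,177),.137);P('probe',(351,184),.143);P('handletop',(440,198),.235)
P('jar',(220,158),.125);P('ring',(240,245),.045);P('cup',(386,247),.055)
for p in((284,150),(376,158),(369,220),(277,207)):P('tankcorner',p,.113)
im=cv2.imread('pics/top0.png')
a=cv2.resize(im[130:240,265:465],None,fx=4,fy=4,interpolation=cv2.INTER_CUBIC);cv2.imwrite('pics/c1.png',a)
s=ctrl.get_state();print(totool(s,s['position']),Ro.from_rotvec(s['tool_rot']).as_matrix().round(2).tolist())
E
```

```text
stopper grip [0.453 0.344 0.062]
fill [0.559 0.107 0.137]
probe [ 0.534 -0.058  0.143]
handletop [ 0.465 -0.33   0.235]
jar [0.63  0.401 0.125]
ring [0.332 0.333 0.045]
cup [ 0.327 -0.187  0.055]
tankcorner [0.666 0.178 0.113]
tankcorner [ 0.638 -0.151  0.113]
tankcorner [ 0.414 -0.121  0.113]
tankcorner [0.458 0.196 0.113]
(array([0., 0., 0.]), np.float64(-74.93982873962109)) [[0.97, 0.26, -0.0], [0.26, -0.97, 0.0], [-0.0, -0.0, -1.0]]
```

View pics/c1.png

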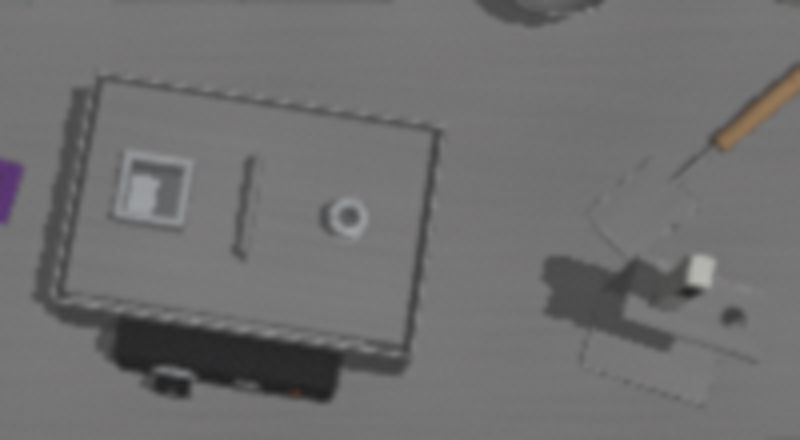

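The crop shows the tank turned about -9 deg, with the filling port at crop (152,190), the round port at (348,217), the thermometer handle at (698,275) and the rack's empty hole at (733,317). I'm setting out high towards the stopper.

Call:
step_arm:
  commands:
    - {"travel": [0.037,-0.015,-0.028],"turn": [0,0,0]}
    - {"travel": [0.074,-0.03,-0.056],"turn": [0,0,0]}
    - {"travel": [0.112,-0.045,-0.084],"turn": [0,0,0]}
    - {"travel": [0.15,-0.06,-0.112],"turn": [0,0,0]}
    - {"travel": [0.187,-0.075,-0.14],"turn": [0,0,0]}
  gripper: 1

```text
time: 0.65
position: [0.3311, -0.5053, 0.3378]
tool_rot: [-3.114, -0.412, 0.0]
ft_force: [1.0, -0.2, 0.7]
grip_width: 1.001
grip_force: 0.0
```

Call:
step_arm:
  commands:
    - {"travel": [0.042,-0.024,-0.004],"turn": [0,0,0]}
    - {"travel": [0.084,-0.048,-0.008],"turn": [0,0,0]}
    - {"travel": [0.125,-0.072,-0.012],"turn": [0,0,0]}
    - {"travel": [0.167,-0.097,-0.016],"turn": [0,0,0]}
    - {"travel": [0.209,-0.121,-0.02],"turn": [0,0,0]}

```text
time: 1.15
position: [0.5013, -0.3339, 0.3569]
tool_rot: [3.114, 0.411, -0.0]
ft_force: [1.7, -1.3, 0.0]
grip_width: 0.994
grip_force: 0.0
```

Call:
step_arm:
  commands:
    - {"travel": [0.013,-0.048,0],"turn": [0,0,0]}
    - {"travel": [0.026,-0.096,0],"turn": [0,0,0]}
    - {"travel": [0.039,-0.144,0],"turn": [0,0,0]}
    - {"travel": [0.051,-0.192,0],"turn": [0,0,0]}
    - {"travel": [0.064,-0.24,0],"turn": [0,0,0]}

```text
time: 1.65
position: [0.4992, -0.0852, 0.3566]
tool_rot: [3.114, 0.411, -0.0]
ft_force: [1.1, -0.3, 1.1]
grip_width: 1.0
grip_force: 0.0
```

```bash
python3 - <<'E'
from h import *
s,im,c=snap(0);cv2.imwrite('pics/w1.png',im);np.save('w1.npy',s,allow_pickle=True);print(s['time'],s['position'])
E
```

```text
1.65 [ 0.49923942 -0.08515185  0.35663418]
```

Call:
step_arm:
  commands:
    - {"travel": [0.013,-0.048,0],"turn": [0,0,0]}
    - {"travel": [0.026,-0.096,0],"turn": [0,0,0]}
    - {"travel": [0.039,-0.144,0],"turn": [0,0,0]}
    - {"travel": [0.051,-0.192,0],"turn": [0,0,0]}
    - {"travel": [0.064,-0.24,0],"turn": [0,0,0]}

```text
time: 2.2
position: [0.4988, 0.1627, 0.3569]
tool_rot: [3.114, 0.411, 0.001]
ft_force: [0.9, 0.3, 0.2]
grip_width: 1.001
grip_force: 0.0
```

```bash
python3 - <<'E'
from h import *
s,im,c=snap(0);cv2.imwrite('pics/w2.png',im);np.save('w2.npy',s,allow_pickle=True);print(s['time'],s['position'],totool(s,[.44,.344,.2]))
E
```

```text
2.2 [0.49883205 0.16272371 0.35687955] (array([-0.00989793, -0.1904627 ,  0.15671467]), np.float64(-74.97949389867307))
```

View pics/w2.png

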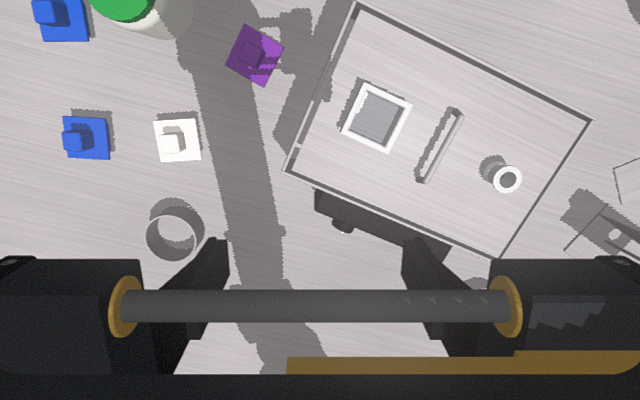

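This wrist view shows the filling collar with corners about (367,83), (411,105), (387,153), (343,130), the round port mouth at (507,179), and the white stopper flange around (178,140).

```bash
python3 - <<'E'
from h import *
for f in('w1','w2'):
    s=np.load(f+'.npy',allow_pickle=True).item();im=cv2.imread(f'pics/{f}.png');c=cam('wrist',s)
    g=im.min(2);print(f,g[140,178],g[140,500])
    m=(g>225).astype(np.uint8)
    n,l,st,ce=cv2.connectedComponentsWithStats(m)
    for i in range(1,n):
        if 60<st[i,4]<4000:
            cn,_=cv2.findContours((l==i).astype(np.uint8),cv2.RETR_EXTERNAL,cv2.CHAIN_APPROX_NONE)
            k=cn[0][:,0,:].astype(float)
            for z in(.03,.137,.143):
                w=np.array([unproj(c,p,z)[:2] for p in k],np.float32)*1000
                r=cv2.minAreaRect(w);print(st[i],z,np.round(r[0],1),np.round(r[1],1),round(r[2],1))
E
```

```text
w1 125 204
[120  41  11  33 130] 0.03 [545.6 190.4] [ 6.6 44.2] 81.9
[120  41  11  33 130] 0.137 [552.6 137.6] [ 5.2 35. ] 81.9
[120  41  11  33 130] 0.143 [553.  134.7] [ 5.1 34.5] 81.9
[  0  70  27  47 789] 0.03 [456.4 345. ] [59.3 38.1] 18.5
[  0  70  27  47 789] 0.137 [482. 260.] [46.9 30.2] 18.5
[  0  70  27  47 789] 0.143 [483.4 255.3] [46.2 29.7] 18.5
[287 109  29  30 418] 0.03 [522.2 -58.7] [40.5 39.9] 13.7
[287 109  29  30 418] 0.137 [534.1 -59.7] [32.1 31.6] 13.7
[287 109  29  30 418] 0.143 [534.8 -59.8] [31.6 31.1] 13.7
[496 202  36  24  94] 0.03 [ 474.7 -407.3] [70.8  4.1] 72.7
[496 202  36  24  94] 0.137 [ 496.5 -335.8] [56.1  3.3] 72.7
[496 202  36  24  94] 0.143 [ 497.7 -331.8] [55.2  3.2] 72.7
w2 173 195
[ 341   83   72   71 1091] 0.03 [556.   87.8] [77.1 76.3] 81.2
[ 341   83   72   71 1091] 0.137 [560.7 107.9] [61.1 60.4] 81.2
[ 341   83   72   71 1091] 0.143 [561. 109.] [60.2 59.5] 81.2
[ 153  119   48   43 1409] 0.03 [452.9 355.7] [59.3 59.6] 18.5
[ 153  119   48   43 1409] 0.137 [479.1 320.1] [47.  47.2] 18.5
[ 153  119   48   43 1409] 0.143 [480.6 318.2] [46.3 46.5] 18.5
[493 166  29  27 357] 0.03 [ 523. -128.] [40.  41.3] 15.0
[493 166  29  27 357] 0.137 [534.6 -63.1] [31.7 32.7] 15.0
[493 166  29  27 357] 0.143 [535.2 -59.4] [31.2 32.3] 15.0
```

Call:
step_arm:
  commands:
    - {"travel": [0.001,-0.04,0.02],"turn": [0,0,-0.7]}
    - {"travel": [0.002,-0.085,0.04],"turn": [0,0,-1.4]}
    - {"travel": [0.003,-0.13,0.06],"turn": [0,0,-2.1]}
    - {"travel": [0.005,-0.165,0.09],"turn": [0,0,-2.8]}
    - {"travel": [0.006,-0.192,0.13],"turn": [0,0,-3.5]}

```text
time: 2.75
position: [0.4549, 0.3511, 0.2271]
tool_rot: [-3.098, -0.511, -0.005]
ft_force: [1.4, -0.0, -0.4]
grip_width: 1.0
grip_force: 0.0
```

Call:
step_arm:
  commands:
    - {"travel": [0,0,0.04],"turn": [0,0,0]}
    - {"travel": [0,0,0.077],"turn": [0,0,0]}
    - {"travel": [0,0,0.077],"turn": [0,0,0]}

```text
time: 3.05
position: [0.4523, 0.345, 0.1445]
tool_rot: [3.096, 0.507, -0.015]
ft_force: [-0.2, 0.5, -0.1]
grip_width: 1.0
grip_force: 0.0
```

```bash
python3 - <<'E'
from h import *
s,im,c=snap(0);cv2.imwrite('pics/w3.png',im);np.save('w3.npy',s,allow_pickle=True);print(s['time'],s['position'],totool(s,[.453,.35,.049]))
m=(im.min(2)>200).astype(np.uint8)
n,l,st,ce=cv2.connectedComponentsWithStats(m)
for i in range(1,n):
    if st[i,4]>500:
        cn,_=cv2.findContours((l==i).astype(np.uint8),cv2.RETR_EXTERNAL,cv2.CHAIN_APPROX_NONE)
        for z in(.03,.062):
                w=np.array([unproj(c,p,z)[:2] for p in cn[0][:,0].astype(float)],np.float32)*1000
                r=cv2.minAreaRect(w);print(st[i],z,np.round(r[0],1),np.round(r[1],1),round(r[2],1))
E
```

```text
3.05 [0.45229149 0.34500649 0.14447813] (array([ 0.00322169, -0.00476312,  0.09543817]), np.float64(-71.40995114673812))
[    0     0   338   289 53934] 0.03 [424.9 454.1] [248.9 315.5] 4.7
[    0     0   338   289 53934] 0.062 [436.3 445.5] [222.5 282. ] 4.7
[  270     0   283   289 25281] 0.03 [492.1 281.5] [249.3 212.8] 18.6
[  270     0   283   289 25281] 0.062 [496.4 291.2] [222.8 190.2] 18.6
[527 111 113 146 579] 0.03 [521.4 120.3] [  3.4 148.7] 81.2
[527 111 113 146 579] 0.062 [522.6 147.1] [  3.  132.9] 81.2
[ 549  144   91  120 5146] 0.03 [500.   94.9] [117.7  81.8] 34.3
[ 549  144   91  120 5146] 0.062 [503.4 124.4] [105.2  73.1] 34.3
[288 173  28  28 728] 0.03 [444.4 354.6] [24.8 23.9] 18.6
[288 173  28  28 728] 0.062 [453.7 356.5] [22.1 21.4] 18.6
[ 174  323  113   51 3162] 0.03 [254.8 372.7] [ 62.9 118.8] 18.4
[ 174  323  113   51 3162] 0.062 [284.3 372.7] [ 56.2 106.2] 18.4
[ 294  323   71   33 1809] 0.03 [298.9 277.6] [39.5 72.7] 18.5
[ 294  323   71   33 1809] 0.062 [323.7 287.7] [35.3 65. ] 18.5
```

View pics/w3.png

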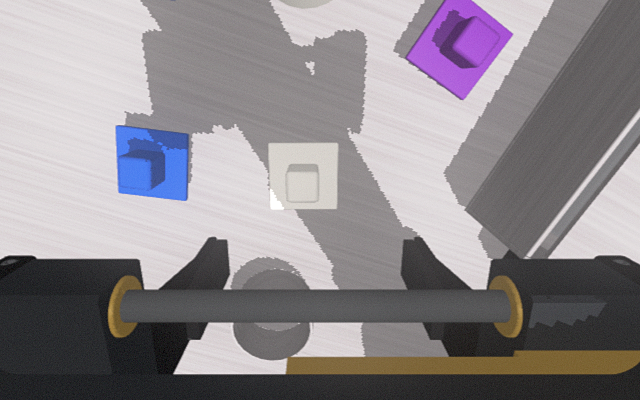

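The stopper grip is centred at (302,183), between the fingers and about 11 mm to one side. Its flange corners at (269,143) and (338,209) are square to the image, so the gripper's turn is right.

```bash
python3 - <<'E'
from h import *
c=cam('wrist',np.load('w3.npy',allow_pickle=True).item())
print(np.mean([unproj(c,p,.03) for p in((269,143),(337,142),(338,209),(270,210))],0))
s=ctrl.get_state();print(s['position'],s['tool_rot'],totool(s,[.4533,.356,.049]))
E
```

```text
[0.45333826 0.35557119 0.03      ]
[0.4540137  0.34645144 0.14777272] [ 3.09847797  0.50616216 -0.00777866] (array([ 0.00287736, -0.00939868,  0.09874776]), np.float64(-71.4442337800069))
```

Call:
step_arm:
  commands:
    - {"travel": [0.002,-0.008,0.03],"turn": [0,0,0]}
    - {"travel": [0.002,-0.008,0.04],"turn": [0,0,0]}
    - {"travel": [0.002,-0.008,0.04],"turn": [0,0,0]}
    - {"travel": [0.002,-0.008,0.04],"turn": [0,0,0]}

```text
time: 3.5
position: [0.4555, 0.3566, 0.1115]
tool_rot: [-3.1, -0.506, -0.003]
ft_force: [0.3, 0.2, 0.4]
grip_width: 1.0
grip_force: 0.0
```

```bash
python3 - <<'E'
from h import *
s=ctrl.get_state();print(s['position'],s['tool_rot'],totool(s,[.4533,.356,.049]))
E
```

```text
[0.45548081 0.35657196 0.1114993 ] [-3.10014304e+00 -5.05574207e-01 -2.82644498e-03] (array([-0.00236551, -0.00013816,  0.06249504]), np.float64(-71.47536598375328))
```

Call:
step_arm:
  commands:
    - {"travel": [-0.002,0,0.02],"turn": [0,0,0]}
    - {"travel": [-0.002,0,0.045],"turn": [0,0,0]}
    - {"travel": [-0.002,0,0.06],"turn": [0,0,0]}
    - {"travel": [-0.002,0,0.06],"turn": [0,0,0]}

```text
time: 3.9
position: [0.4521, 0.3546, 0.0488]
tool_rot: [3.099, 0.506, -0.004]
ft_force: [0.3, -0.4, -0.0]
grip_width: 1.0
grip_force: 0.0
```

Call:
step_arm:
  commands:
    - {"travel": [0,0,0],"turn": [0,0,0]}
    - {"travel": [0,0,0],"turn": [0,0,0]}
    - {"travel": [0,0,0],"turn": [0,0,0]}
    - {"travel": [0,0,0],"turn": [0,0,0]}
    - {"travel": [0,0,0],"turn": [0,0,0]}
  gripper: 0.1
  force: 30

```text
time: 4.4
position: [0.4528, 0.3559, 0.0502]
tool_rot: [-3.1, -0.507, -0.001]
ft_force: [0.2, 0.2, -0.1]
grip_width: 0.632
grip_force: 0.0
```

Call:
step_arm:
  commands:
    - {"travel": [0,0,0],"turn": [0,0,0]}
    - {"travel": [0,0,0],"turn": [0,0,0]}
    - {"travel": [0,0,0],"turn": [0,0,0]}

```text
time: 4.7
position: [0.4526, 0.3557, 0.0498]
tool_rot: [3.1, 0.506, -0.0]
ft_force: [-0.6, -0.3, 0.4]
grip_width: 0.356
grip_force: 0.0
```

```bash
python3 - <<'E'
from h import *
s=ctrl.get_state();print(s['position'],s['tool_rot'],totool(s,[.4533,.356,.049]),s['ft_force'],s['grip_force'],s['grip_width'])
E
```

```text
[0.45255779 0.35570722 0.0497592 ] [ 3.10036643e+00  5.06499536e-01 -2.28527080e-04] (array([ 7.96920999e-04, -4.14305029e-05,  7.59063495e-04]), np.float64(-71.4433744147372)) [-0.61309315 -0.29725865  0.43678837] 0.0 0.35597702224115774
```

Call:
step_arm:
  commands:
    - {"travel": [0,0,0],"turn": [0,0,0]}
    - {"travel": [0,0,0],"turn": [0,0,0]}
    - {"travel": [0,0,0],"turn": [0,0,0]}
    - {"travel": [0,0,0],"turn": [0,0,0]}

```text
time: 5.1
position: [0.4526, 0.3557, 0.0498]
tool_rot: [3.1, 0.507, -0.0]
ft_force: [-0.3, -0.3, 0.6]
grip_width: 0.114
grip_force: 0.0
```

Call:
step_arm:
  commands:
    - {"travel": [0,0,-0.02],"turn": [0,0,0]}
    - {"travel": [0,0,-0.06],"turn": [0,0,6]}
    - {"travel": [0,0,-0.11],"turn": [0,0,13]}
    - {"travel": [0,0,-0.14],"turn": [0,0,20]}
    - {"travel": [0,0,-0.15],"turn": [0,0,27.2]}

```text
time: 5.6
position: [0.454, 0.3575, 0.2042]
tool_rot: [-3.128, 0.244, -0.008]
ft_force: [-0.4, -0.2, -0.5]
grip_width: 0.099
grip_force: 0.0
```

```bash
python3 - <<'E'
from h import *
s=ctrl.get_state();print(s['position'],s['tool_rot'],totool(s,[.5607,.1079,.20]),s['ft_force'],s['grip_force'],s['grip_width'])
E
```

```text
[0.45400479 0.35750374 0.2041866 ] [-3.12817915  0.24409056 -0.00836562] (array([0.14410072, 0.23005007, 0.00392065]), np.float64(-98.92283482779621)) [-0.43836843 -0.20055259 -0.53683318] 0.0 0.0987851290654896
```

The fingers closed on nothing (opening 0.10, no grip force). I'll look before going on.

```bash
python3 - <<'E'
from h import *
s,im,c=snap(0);cv2.imwrite('pics/w4.png',im);np.save('w4.npy',s,allow_pickle=True);print(s['time'],s['position'])
t=ctrl.get_image('top')[:,:,::-1];si=ctrl.get_image('side')[:,:,::-1]
a=cv2.resize(t[150:260,170:290],(480,440));b=cv2.resize(si[220:350,180:320],(474,440));
v=np.vstack([np.hstack([cv2.resize(a,(400,367)),cv2.resize(b,(395,367))]),np.zeros((3,795,3),np.uint8)])
w=cv2.resize(im[:300,100:500],(300,225));v=np.vstack([v,np.hstack([w,np.zeros((225,495,3),np.uint8)])])
cv2.imwrite('pics/m4.png',v)
E
```

```text
5.6 [0.45400479 0.35750374 0.2041866 ]
```

View pics/m4.png

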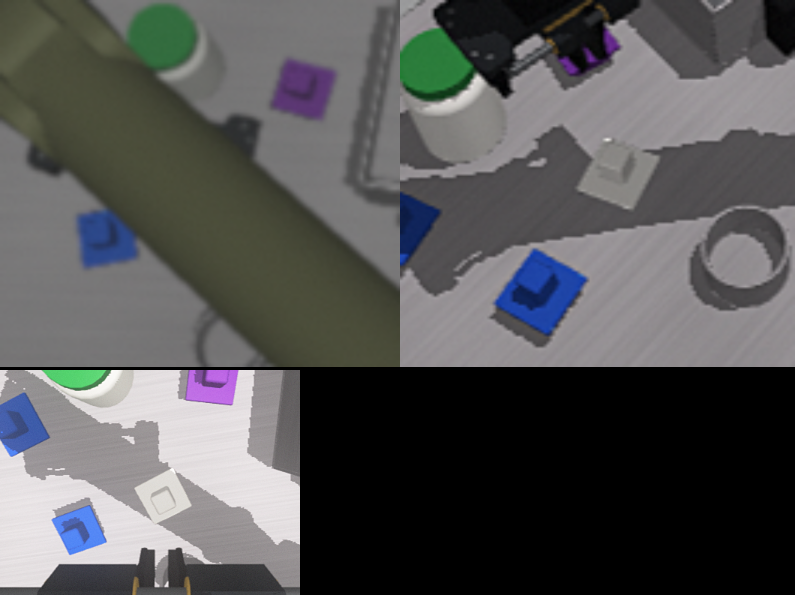

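The stopper still stands where it was: grip at wrist (317,173) and side (256,276). I'll check where it is from all three cameras.

```bash
python3 - <<'E'
from h import *
def blob(im,box,th,c,z):
    x0,y0,x1,y1=box;m=np.zeros(im.shape[:2],np.uint8);sat=im.max(2).astype(int)-im.min(2)
    m[y0:y1,x0:x1]=(im.min(2)>th)[y0:y1,x0:x1]
    n,l,st,ce=cv2.connectedComponentsWithStats(m);i=1+np.argmax(st[1:,4])
    cn,_=cv2.findContours((l==i).astype(np.uint8),cv2.RETR_EXTERNAL,cv2.CHAIN_APPROX_NONE)
    w=np.array([unproj(c,p,z)[:2] for p in cn[0][:,0].astype(float)],np.float32)*1000
    print(st[i],np.round(cv2.minAreaRect(w),1) if 0 else [np.round(q,1) for q in cv2.minAreaRect(w)])
t=cv2.imread('pics/top0.png');print(t[200:226:2,226:250:2].min(2))
blob(t,(222,198,255,228),150,cam('top'),.03)
sd=cv2.imread('pics/side0.png');blob(sd,(235,262,280,302),185,cam('side'),.03)
s=np.load('w4.npy',allow_pickle=True).item();c=cam('wrist',s)
print(unproj(c,(317,173),.062))
for p in([0,0,.014],[.0095,0,.014],[.0095,.01,-.005]):
    R=Ro.from_rotvec(s['tool_rot']).as_matrix();print(proj(c,R@np.array(p)+s['position']))
for X in((.4533,.356,.062),(.4533,.356,.03)):print(X,proj(cam('top'),X),proj(cam('side'),X))
E
```

```text
[[118 118 118 119 117 118 117 116 117 115 116 115]
 [117 117 117 116 116 117 115 113 121 115 117 116]
 [116 116 115 115 114 130 145 166 156 113 113 113]
 [114 115 132 147 163 165 170 174 172 123 114 115]
 [120 160 171 152 166 165 137 170 174 135 114 114]
 [117 163 162 167 173 174 148 160 176 160 112 115]
 [114 139 171 164 174 176 160 139 175 170 122 115]
 [116 130 171 162 163 144 117 129 173 174 126 114]
 [118 121 168 172 137 141 164 171 175 175 157 114]
 [117 116 152 175 174 175 175 175 171 162 136 112]
 [119 117 137 174 175 169 159 131 125 115 115 116]
 [117 117 125 154 125 121 114 116 115 115 116 116]
 [118 118 118 117 116 117 117 117 116 116 116 114]]
[228 204  19  19 215] [array([452.7, 353.7]), array([57.7, 57.8]), np.float64(18.2)]
[243 269  29  24 265] [array([451.1, 356.4]), array([56.2, 57.6]), np.float64(18.6)]
[0.45678061 0.3556415  0.062     ]
[314.99905436 226.66511385]
[315.00355321 211.98742283]
[333.2084283  223.77463977]
(0.4533, 0.356, 0.062) [234.18876717 210.78937727] [255.03501518 274.10743347]
(0.4533, 0.356, 0.03) [236.15447973 212.4717617 ] [256.58266069 279.97614805]
```

View pics/w4.png

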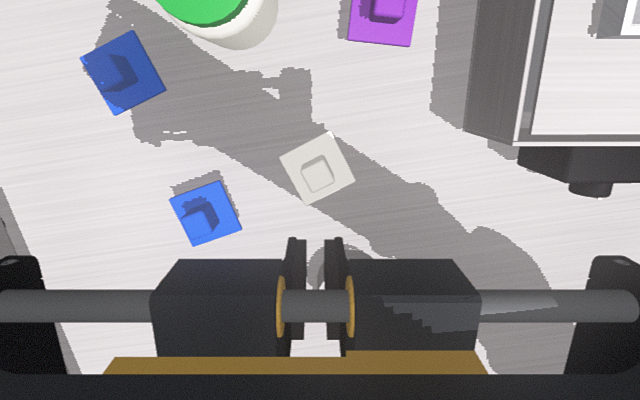

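All three cameras agree on the stopper at (453,356) mm, so the measurement was right. The fingertips at rows 238-240, though, look about 35-40 mm shorter than stated. I'll test that in the side view with projected marks.

```bash
python3 - <<'E'
from h import *
s=ctrl.get_state();im=ctrl.get_image('side')[:,:,::-1].copy();c=cam('side');R=Ro.from_rotvec(s['tool_rot']).as_matrix()
u,v=proj(c,s['position']).astype(int);print(u,v,s['position'],s['grip_width'])
x0,y0=u-70,v-75
a=cv2.resize(im[y0:y0+120,x0:x0+140],None,fx=5,fy=5,interpolation=cv2.INTER_CUBIC)
for z,col in((.014,(0,0,255)),(-.024,(0,255,0)),(-.056,(255,255,0))):
    for y in(-.005,.005):
        for x in(-.0095,.0095):
            p=(proj(c,R@np.array([x,y,z])+s['position'])-[x0,y0]+.5)*5;cv2.circle(a,tuple(p.astype(int).tolist()),3,col,-1)
cv2.imwrite('pics/s5.png',a)
E
```

```text
247 245 [0.45281804 0.35597556 0.20030365] 0.0996589952392616
```

View pics/s5.png

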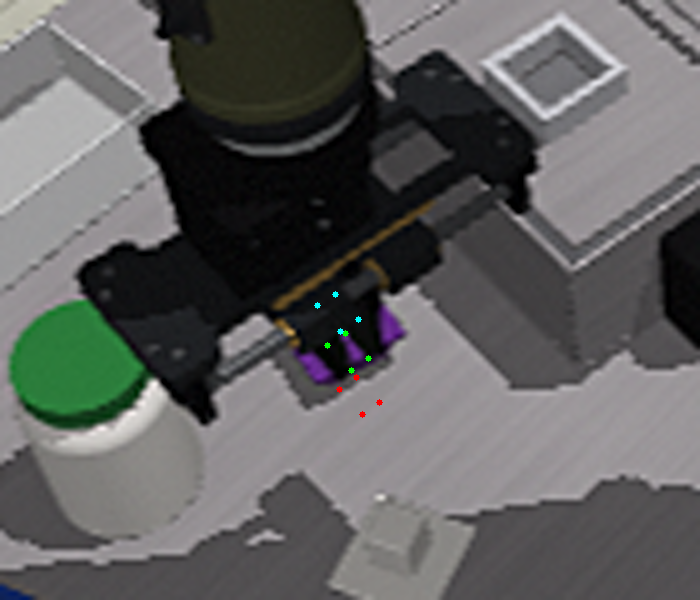

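The fingertips, near crop (335,378) and (370,350), match the green marks and not the red ones. So the real fingers end about 38 mm behind the stated tip plane, with no sideways error. I'll go down with the fingers half open and feel for the flange with the force sensor.

Call:
step_arm:
  commands:
    - {"travel": [0,0,0.03],"turn": [0,0,-7]}
    - {"travel": [0,0,0.06],"turn": [0,0,-14]}
    - {"travel": [0,0,0.09],"turn": [0,0,-21]}
    - {"travel": [0,0,0.11],"turn": [0,0,-27.2]}
    - {"travel": [0,0,0.12],"turn": [0,0,-27.2]}
  gripper: 0.5
  force: 30

```text
time: 6.3
position: [0.4504, 0.3541, 0.0761]
tool_rot: [3.098, 0.511, -0.009]
ft_force: [0.1, -0.5, -0.1]
grip_width: 0.449
grip_force: 0.0
```

Call:
step_arm:
  commands:
    - {"travel": [0,0,0],"turn": [0,0,0]}
    - {"travel": [0,0,0],"turn": [0,0,0]}
    - {"travel": [0,0,0],"turn": [0,0,0]}

```text
time: 6.6
position: [0.4532, 0.3565, 0.081]
tool_rot: [-3.1, -0.506, -0.003]
ft_force: [-0.2, 0.2, 0.4]
grip_width: 0.501
grip_force: 0.0
```

```bash
python3 - <<'E'
from h import *
s=ctrl.get_state();print(s['position'],s['tool_rot'],totool(s,[.4533,.356,.02]),s['ft_force'],s['grip_force'],s['grip_width'])
E
```

```text
[0.45321895 0.356461   0.08097384] [-3.09990784e+00 -5.05589924e-01 -2.81994021e-03] (array([-0.00018479,  0.00048879,  0.06097339]), np.float64(-71.47340641825178)) [-0.19089328  0.23212494  0.41292054] 0.0 0.5006826535840063
```

Call:
step_arm:
  commands:
    - {"travel": [0,0,0.03],"turn": [0,0,0]}
    - {"travel": [0,0,0.05],"turn": [0,0,0]}
    - {"travel": [0,0,0.06],"turn": [0,0,0]}
    - {"travel": [0,0,0.062],"turn": [0,0,0]}
    - {"travel": [0,0,0.062],"turn": [0,0,0]}

```text
time: 7.1
position: [0.453, 0.3563, 0.0186]
tool_rot: [-3.1, -0.506, -0.002]
ft_force: [-0.1, 0.9, -0.4]
grip_width: 0.496
grip_force: 0.0
```

Call:
step_arm:
  commands:
    - {"travel": [0,0,0.002],"turn": [0,0,0]}
    - {"travel": [0,0,0.004],"turn": [0,0,0]}
    - {"travel": [0,0,0.005],"turn": [0,0,0]}
    - {"travel": [0,0,0.005],"turn": [0,0,0]}

```text
time: 7.5
position: [0.4527, 0.3557, 0.0129]
tool_rot: [3.1, 0.506, 0.0]
ft_force: [-0.6, 0.7, -0.3]
grip_width: 0.5
grip_force: 0.0
```

Call:
step_arm:
  commands:
    - {"travel": [0,0,0],"turn": [0,0,0]}
    - {"travel": [0,0,0],"turn": [0,0,0]}
    - {"travel": [0,0,0],"turn": [0,0,0]}
    - {"travel": [0,0,0],"turn": [0,0,0]}
    - {"travel": [0,0,0],"turn": [0,0,0]}
  gripper: 0.1
  force: 30

```text
time: 8.0
position: [0.4526, 0.3558, 0.0128]
tool_rot: [3.1, 0.506, 0.0]
ft_force: [0.7, -0.0, 0.4]
grip_width: 0.297
grip_force: 30.0
```

Gripped: opening 25.9 mm, 30 N. Lifting and turning to the tank's angle.

Call:
step_arm:
  commands:
    - {"travel": [0,0,-0.03],"turn": [0,0,3]}
    - {"travel": [0,0,-0.07],"turn": [0,0,9]}
    - {"travel": [0,0,-0.115],"turn": [0,0,16]}
    - {"travel": [0,0,-0.155],"turn": [0,0,23]}
    - {"travel": [0,0,-0.185],"turn": [0,0,27.2]}

```text
time: 8.5
position: [0.4529, 0.3564, 0.2006]
tool_rot: [-3.131, 0.243, -0.003]
ft_force: [1.1, 0.8, -1.3]
grip_width: 0.298
grip_force: 30.0
```

Call:
step_arm:
  commands:
    - {"travel": [0,0,0],"turn": [0,0,0]}
    - {"travel": [0,0,0],"turn": [0,0,0]}

```text
time: 8.7
position: [0.4525, 0.3557, 0.1977]
tool_rot: [3.133, -0.235, 0.001]
ft_force: [0.1, 0.7, -1.5]
grip_width: 0.293
grip_force: 30.0
```

```bash
python3 - <<'E'
from h import *
s=ctrl.get_state();print(s['position'],s['tool_rot'],totool(s,[.5607,.1079,.18]),s['ft_force'],s['grip_force'],s['grip_width'])
E
```

```text
[0.45249755 0.35573495 0.19773701] [ 3.13256307e+00 -2.35143553e-01  8.62733322e-04] (array([0.1439785 , 0.22890131, 0.01785819]), np.float64(-98.58563278117545)) [ 0.11180619  0.7459539  -1.53262488] 29.998891283757985 0.2929170976065564
```

Call:
step_arm:
  commands:
    - {"travel": [0.024,0.038,0],"turn": [0,0,0]}
    - {"travel": [0.05,0.08,0],"turn": [0,0,0]}
    - {"travel": [0.076,0.121,0],"turn": [0,0,0]}
    - {"travel": [0.102,0.162,0],"turn": [0,0,0]}
    - {"travel": [0.124,0.198,0],"turn": [0,0,0]}

```text
time: 9.2
position: [0.545, 0.1378, 0.1953]
tool_rot: [3.131, -0.238, -0.006]
ft_force: [1.0, 1.0, -1.2]
grip_width: 0.297
grip_force: 30.0
```

Call:
step_arm:
  commands:
    - {"travel": [0.015,0.023,0],"turn": [0,0,0]}
    - {"travel": [0.02,0.031,0.01],"turn": [0,0,0]}
    - {"travel": [0.02,0.031,0.015],"turn": [0,0,0]}
    - {"travel": [0.02,0.031,0.015],"turn": [0,0,0]}
    - {"travel": [0.02,0.031,0.015],"turn": [0,0,0]}

```text
time: 9.7
position: [0.5593, 0.1103, 0.1822]
tool_rot: [-3.133, 0.23, 0.002]
ft_force: [-0.3, -0.5, -0.8]
grip_width: 0.298
grip_force: 30.0
```

```bash
python3 - <<'E'
from h import *
s,im,c=snap(0);cv2.imwrite('pics/w6.png',im);np.save('w6.npy',s,allow_pickle=True)
print(s['position'],s['tool_rot'],totool(s,[.5607,.1079,.13]),s['ft_force'],s['grip_force'],s['grip_width'])
R=Ro.from_rotvec([0,0,np.radians(-8.7)]).as_matrix()
a=im.copy()
f=np.array([.5607,.1079,.137])
for q in((-1,-1),(-1,1),(1,1),(1,-1)):
    for h,col in((.03,(0,0,255)),(.0235,(0,255,0))):
        p=proj(c,f+R@np.array([q[0]*h,q[1]*h,0]));cv2.circle(a,tuple(p.round().astype(int).tolist()),2,col,-1)
    # stopper flange underside top corners at z = bottom+.030
    b=np.array([s['position'][0],s['position'][1],s['position'][2]-.0128+.030]);p=proj(c,b+R@np.array([q[0]*.03,q[1]*.03,0]));cv2.circle(a,tuple(p.round().astype(int).tolist()),2,(255,0,0),-1)
cv2.imwrite('pics/w6m.png',cv2.resize(a[60:320,160:480],None,fx=2.2,fy=2.2))
E
```

```text
[0.5593251  0.11025765 0.18220891] [-3.13252283e+00  2.30431713e-01  2.33321621e-03] (array([0.00178476, 0.00215689, 0.05220518]), np.float64(-98.41434322995705)) [-0.31893052 -0.4734785  -0.7909224 ] 29.998998013325036 0.29840099930762903
```

View pics/w6m.png

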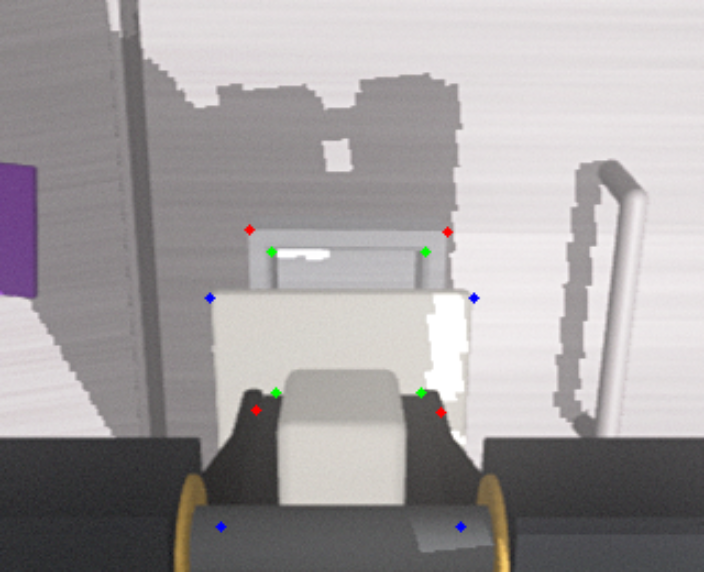

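The collar (corners (250,230), (447,231)) and its opening sit on the predicted marks. The stopper's flange edge, (215,292) to (470,292), is centred and square within about a millimetre. Going down with force checks.

Call:
step_arm:
  commands:
    - {"travel": [0.001,0.002,0.01],"turn": [0,0,0.3]}
    - {"travel": [0.001,0.002,0.02],"turn": [0,0,0.3]}
    - {"travel": [0.001,0.002,0.03],"turn": [0,0,0.3]}
    - {"travel": [0.001,0.002,0.034],"turn": [0,0,0.3]}
    - {"travel": [0.001,0.002,0.034],"turn": [0,0,0.3]}

```text
time: 10.25
position: [0.5605, 0.1054, 0.1476]
tool_rot: [3.132, -0.245, -0.003]
ft_force: [0.6, -0.3, -0.6]
grip_width: 0.294
grip_force: 30.0
```

Call:
step_arm:
  commands:
    - {"travel": [0,0,0.002],"turn": [0,0,0]}
    - {"travel": [0,0,0.004],"turn": [0,0,0]}
    - {"travel": [0,0,0.006],"turn": [0,0,0]}
    - {"travel": [0,0,0.008],"turn": [0,0,0]}
    - {"travel": [0,0,0.008],"turn": [0,0,0]}

```text
time: 10.75
position: [0.5616, 0.1063, 0.141]
tool_rot: [-3.131, 0.244, -0.001]
ft_force: [1.1, 1.7, -0.5]
grip_width: 0.299
grip_force: 30.0
```

```bash
python3 - <<'E'
from h import *
s=ctrl.get_state()
print(s['position'],s['tool_rot'],totool(s,[.5607,.1079,.1258]),s['ft_force'],s['torque'],s['grip_force'],s['grip_width'])
E
```

```text
[0.56157918 0.10632497 0.14099056] [-3.13117386e+00  2.43985407e-01 -1.40067726e-03] (array([-0.00112495, -0.00140474,  0.01519105]), np.float64(-98.91110360362809)) [ 1.09625642  1.74029521 -0.4897259 ] [ 0.48234085 -0.19329725  0.0174646 ] 30.00031606759876 0.29867906819649087
```

Call:
step_arm:
  commands:
    - {"travel": [-0.001,-0.0015,0.003],"turn": [0,0,-0.2]}
    - {"travel": [-0.001,-0.0015,0.006],"turn": [0,0,-0.2]}
    - {"travel": [-0.001,-0.0015,0.009],"turn": [0,0,-0.2]}
    - {"travel": [-0.001,-0.0015,0.012],"turn": [0,0,-0.2]}
    - {"travel": [-0.001,-0.0015,0.012],"turn": [0,0,-0.2]}

```text
time: 11.25
position: [0.5601, 0.1071, 0.1281]
tool_rot: [3.132, -0.24, -0.002]
ft_force: [0.4, 0.2, -0.5]
grip_width: 0.298
grip_force: 30.0
```

```bash
python3 - <<'E'
from h import *
s=ctrl.get_state()
print(s['position'],s['tool_rot'],totool(s,[.5607,.1079,.1258]),s['ft_force'],s['torque'],s['grip_force'],s['grip_width'])
E
```

```text
[0.56008408 0.10711651 0.12809604] [ 3.13228449e+00 -2.39550874e-01 -1.68517071e-03] (array([ 0.00049204, -0.0008686 ,  0.00229531]), np.float64(-98.74670035393929)) [ 0.39547987  0.18660998 -0.50057459] [0.13341444 0.0186448  0.00511719] 29.998966553248465 0.2979696894882421
```

Sliding in freely. Pressing on until the flange seats.

Call:
step_arm:
  commands:
    - {"travel": [0,-0.0005,0.001],"turn": [0,0,0]}
    - {"travel": [0,-0.0005,0.002],"turn": [0,0,0]}
    - {"travel": [0,-0.0005,0.003],"turn": [0,0,0]}
    - {"travel": [0,-0.0005,0.004],"turn": [0,0,0]}
    - {"travel": [0,-0.0005,0.004],"turn": [0,0,0]}

```text
time: 11.75
position: [0.5606, 0.1075, 0.1258]
tool_rot: [3.132, -0.24, 0.0]
ft_force: [-1.7, -1.0, 5.1]
grip_width: 0.297
grip_force: 30.0
```

Call:
step_arm:
  commands:
    - {"travel": [0,0,0.001],"turn": [0,0,0]}
    - {"travel": [0,0,0.001],"turn": [0,0,0]}

```text
time: 11.95
position: [0.5607, 0.1075, 0.1258]
tool_rot: [3.131, -0.24, 0.001]
ft_force: [-4.6, -1.0, 9.8]
grip_width: 0.3
grip_force: 30.0
```

Home: TCP at 0.1258, exactly as worked out, with the force rising. Releasing and going up.

Call:
step_arm:
  commands:
    - {"travel": [0,0,-0.001],"turn": [0,0,0]}
    - {"travel": [0,0,-0.001],"turn": [0,0,0]}
    - {"travel": [0,0,-0.001],"turn": [0,0,0]}
    - {"travel": [0,0,-0.001],"turn": [0,0,0]}
    - {"travel": [0,0,-0.001],"turn": [0,0,0]}
  gripper: 0.6

```text
time: 12.45
position: [0.5604, 0.1077, 0.1245]
tool_rot: [3.132, -0.239, -0.001]
ft_force: [-0.1, 0.2, -0.4]
grip_width: 0.58
grip_force: 0.0
```

Call:
step_arm:
  commands:
    - {"travel": [0,0,-0.02],"turn": [0,0,0]}
    - {"travel": [0,0,-0.06],"turn": [0,0,0]}
    - {"travel": [0,0,-0.11],"turn": [0,0,0]}
    - {"travel": [0,0,-0.15],"turn": [0,0,0]}
    - {"travel": [0,0,-0.19],"turn": [0,0,0]}

```text
time: 12.95
position: [0.5605, 0.1078, 0.3168]
tool_rot: [3.132, -0.239, 0.001]
ft_force: [0.8, -0.5, -0.4]
grip_width: 0.599
grip_force: 0.0
```

Call:
step_arm:
  commands:
    - {"travel": [0,0,-0.02],"turn": [0,0,0]}
    - {"travel": [0,0,-0.02],"turn": [0,0,0]}

```text
time: 13.15
position: [0.5621, 0.1085, 0.3384]
tool_rot: [-3.131, 0.239, -0.01]
ft_force: [-0.0, -0.0, 0.1]
grip_width: 0.599
grip_force: 0.0
```

```bash
python3 - <<'E'
from h import *
s,im,c=snap(0);cv2.imwrite('pics/w7.png',im);np.save('w7.npy',s,allow_pickle=True)
print(s['position'],s['tool_rot'],totool(s,[.465,-.33,.33]))
u,v=proj(c,[.5607,.1079,.143]).astype(int);print(u,v)
for th in(180,205,225):
  n,l,st,ce=cv2.connectedComponentsWithStats((im.min(2)>th).astype(np.uint8))
  for i in range(1,n):
    if 100<st[i,4]<6000 and st[i,1]+st[i,3]<330:
        cn,_=cv2.findContours((l==i).astype(np.uint8),cv2.RETR_EXTERNAL,cv2.CHAIN_APPROX_NONE)
        w=np.array([unproj(c,p,.143)[:2] for p in cn[0][:,0].astype(float)],np.float32)*1000
        print(th,st[i],[np.round(q,1) for q in cv2.minAreaRect(w)])
E
```

```text
[0.5620611  0.1084842  0.33837392] [-3.13108916  0.23904097 -0.00950709] (array([-0.02941933,  0.44815114,  0.00737737]), np.float64(-98.73116904863501))
315 165
180 [230  70   9  26 172] [array([659.1, 177.9]), array([ 7.5, 24.4]), np.float64(80.8)]
180 [224 109  18  29 256] [array([620.2, 183.1]), array([31.4, 14.9]), np.float64(14.9)]
180 [383 126   8  67 228] [array([555.3,  30.5]), array([ 4.6, 72.9]), np.float64(80.9)]
180 [626 147  13  13 117] [array([ 522.8, -232.1]), array([12.2, 13.1]), np.float64(81.3)]
180 [292 241  76   8 173] [array([465.1, 106.4]), array([87.8,  9. ]), np.float64(81.3)]
180 [ 310  262   60   27 1260] [array([423.3,  99.6]), array([71.8, 35.2]), np.float64(81.3)]
180 [401 262  26  24 329] [array([412.1,  12.7]), array([30.3, 31. ]), np.float64(81.3)]
205 [   0    0  125   67 3369] [array([738.3, 338. ]), array([ 54.3, 141.4]), np.float64(1.1)]
205 [ 162    0  199   34 2300] [array([714.8, 137.8]), array([190.4,  29.1]), np.float64(81.3)]
205 [ 215    0  218   53 1678] [array([696.2,  81.5]), array([ 24.4, 216.8]), np.float64(0.1)]
205 [ 414    0  154   
[... 1191 characters left out ...]
7] [array([ 444.5, -167.5]), array([108.7,  12.2]), np.float64(88.3)]
205 [106 230  83  28 887] [array([498.4, 316.7]), array([97.5, 34.5]), np.float64(81.3)]
225 [344  65 195   2 317] [array([643.5, -32.5]), array([195.9,   0.9]), np.float64(81.3)]
225 [ 62 114  33  63 534] [array([619.4, 356.9]), array([31. , 67.6]), np.float64(75.1)]
225 [399 131 121  24 572] [array([565. , -47.9]), array([128.1,  23.3]), np.float64(78.3)]
225 [ 289  137   91   56 3673] [array([558. ,  88.9]), array([98.8, 60.7]), np.float64(82.2)]
225 [396 151  56  24 745] [array([546.7,  -9.5]), array([60.9, 25.6]), np.float64(82.5)]
225 [456 151  59  30 707] [array([535.6, -74.8]), array([32.5, 62.7]), np.float64(3.0)]
```

Stopper released without any pull. Now over to the rack.

Call:
step_arm:
  commands:
    - {"travel": [-0.003,0.045,-0.005],"turn": [0,0,0]}
    - {"travel": [-0.006,0.093,-0.01],"turn": [0,0,0]}
    - {"travel": [-0.009,0.14,-0.015],"turn": [0,0,0]}
    - {"travel": [-0.012,0.188,-0.02],"turn": [0,0,0]}
    - {"travel": [-0.015,0.235,-0.022],"turn": [0,0,0]}

```text
time: 13.7
position: [0.5087, -0.1242, 0.3554]
tool_rot: [-3.132, 0.24, 0.003]
ft_force: [0.1, -0.1, 0.7]
grip_width: 0.6
grip_force: 0.0
```

Call:
step_arm:
  commands:
    - {"travel": [-0.003,0.048,0],"turn": [0,0,0]}
    - {"travel": [-0.006,0.096,0],"turn": [0,0,0]}
    - {"travel": [-0.009,0.144,0],"turn": [0,0,0]}
    - {"travel": [-0.012,0.19,0],"turn": [0,0,0]}
    - {"travel": [-0.015,0.213,0],"turn": [0,0,0]}
  gripper: 0.8

```text
time: 14.2
position: [0.4597, -0.3354, 0.3539]
tool_rot: [-3.131, 0.25, 0.007]
ft_force: [0.0, 0.1, 0.3]
grip_width: 0.795
grip_force: 0.0
```

Call:
step_arm:
  commands:
    - {"travel": [0,0,0],"turn": [0,0,0]}
    - {"travel": [0,0,0],"turn": [0,0,0]}

```text
time: 14.4
position: [0.4624, -0.3301, 0.3549]
tool_rot: [-3.13, 0.24, 0.004]
ft_force: [0.4, -0.1, -0.3]
grip_width: 0.8
grip_force: 0.0
```

```bash
python3 - <<'E'
from h import *
s,im,c=snap(0);cv2.imwrite('pics/w8.png',im);np.save('w8.npy',s,allow_pickle=True)
print(s['time'],s['position'],s['tool_rot'])
sd=ctrl.get_image('side')[:,:,::-1];cv2.imwrite('pics/s8.png',sd)
# last picture: wrist over rack, plus side crop of filling port
a=cv2.resize(im[60:270,170:470],(600,420),interpolation=cv2.INTER_CUBIC)
b=cv2.resize(sd[150:225,240:350],(264,180),interpolation=cv2.INTER_CUBIC);b2=cv2.resize(sd[70:160,360:440],(200,180))
v=np.zeros((600,600,3),np.uint8);v[:420]=a;v[420:,:264]=b;v[420:,270:470]=b2;cv2.imwrite('pics/m8.png',v)
E
```

```text
14.4 [ 0.46238396 -0.3301136   0.35494385] [-3.12998064  0.24026762  0.003618  ]
```

View pics/m8.png

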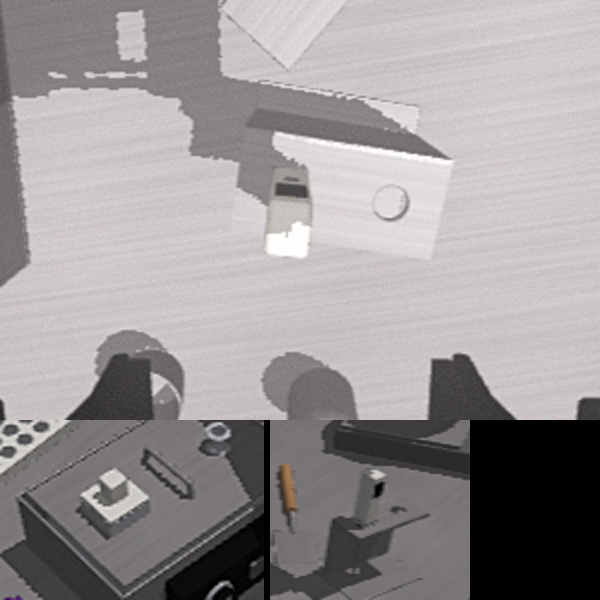

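The side crop shows the stopper fully seated on the collar, flange at (115,500). In the wrist crop the thermometer handle's top is near (288,235) with near corners (266,256) and (308,258), the empty hole is at (391,202), and the rack plate's corners are (452,160) and (432,258).

```bash
python3 - <<'E'
from h import *
s=np.load('w8.npy',allow_pickle=True).item();c=cam('wrist',s);im=cv2.imread('pics/w8.png').min(2)
P=lambda u,v,z:unproj(c,(170+u/2-.25,60+v/2-.25),z)
h=P(391,202.5,.135);a=P(275,133,.135);b=P(452,160,.135);d=P(432,258,.135)
e=a-b;yaw=np.degrees(np.arctan2(-e[0],e[1]));e/=np.linalg.norm(e)
f=b-d;print('hole',h,'edge yaw',yaw,'side yaw',np.degrees(np.arctan2(f[1],f[0])),np.linalg.norm(f))
ax=h+.06*e;print('axis pred',ax)
for z in(.135,.235):print(z,(proj(c,[ax[0],ax[1],z])-[170,60])*2)
l,r=P(266,256,.235),P(308,258,.235);g=l-r;print('top near corners',l,r,np.linalg.norm(g),'yaw',np.degrees(np.arctan2(-g[0],g[1])))
print(im[140:192:3,298:330:2])
# side check
cs=cam('side');print('side',proj(cs,[ax[0],ax[1],.235]))
sd=cv2.imread('pics/s8.png').min(2);print(sd[90:126:3,390:416:2])
E
```

```text
hole [ 0.45071584 -0.3870243   0.135     ] edge yaw -17.332024371685137 side yaw -16.50182876472149 0.05871751850998482
axis pred [ 0.46859035 -0.32974863  0.135     ]
0.135 [288.24261083 186.73069202]
0.235 [287.42760499 229.00529888]
top near corners [ 0.45800468 -0.31815448  0.235     ] [ 0.45421775 -0.33663302  0.235     ] 0.01886258829667185 yaw -11.581638833770034
[[137 139 133 132 133 133 134 133 142 129 208 210 212 217 218 219]
 [135 138 131 131 121 123 131 130 134 129 142 141 144 216 217 217]
 [133 132 133 133 136 152 154 149 149 152 149 152 153 193 213 214]
 [137 132 138 136 139 146 151 116 102 101 108 152 150 185 210 207]
 [133 136 133 131 145  88  75  77  83  93  95 113 125 180 217 213]
 [136 139 135 135 154  81  70  70  72  71  70  69  70 145 217 219]
 [166 127 134 136 153 151 150 152 130 127  94  90  76 131 199 213]
 [212 175 132 146 185 189 193 184 185 188 177 170 168 154 195 214]
 [211 207 213 177 187 186 192 194 195 192 192 193 191 179 194 210]
 [203 208 210 170 188 188 189 189 192 198 193 191 194 177 199 221]
 [211 212 214 165 188 188 187 190 189 190 197 187 189 175
[... 473 characters left out ...]
 195]]
side [400.7648896   95.46971992]
[[118 100  54  53  56  59  58  60  61  61  58  41  40]
 [113 113 113 116 118 117 119 119 120 122  99  55  55]
 [114 115 114 105 108  93 203 193 109 113 114 112 114]
 [116 112 115  91  84  80 168  92 108 114 114 118 117]
 [116 113 116  87  87  90  45   0 127 117 116 113 117]
 [117 118 111  88  87  98   0  27 125 114 118 116 119]
 [118 117 109  85  87  87  15 124 116 120 114 117 116]
 [117 117  95  86  85 105 109 127 119 117 114 115 114]
 [117 124  84  87  86 106 108 118 117  80  47  53  96]
 [119 122  87  87  90 109 107 119 118 115 116 114 116]
 [ 61  58  77  72  98 109  72 112 117 118 119 119 106]
 [ 62  60  60  42  90 123 121 120 117 107  53 107 126]]
```

```bash
python3 - <<'E'
from h import *
s=ctrl.get_state();print(s['position'],s['tool_rot'],totool(s,[.4686,-.3297,.27]))
E
```

```text
[ 0.46343738 -0.32860638  0.35603946] [-3.13138149e+00  2.35132572e-01  1.29577910e-03] (array([0.00534784, 0.00042479, 0.08603404]), np.float64(-98.58849324710101))
```

Call:
step_arm:
  commands:
    - {"travel": [0.003,0,0.03],"turn": [0,0,3]}
    - {"travel": [0.005,0,0.06],"turn": [0,0,6.4]}
    - {"travel": [0.005,0,0.08],"turn": [0,0,6.4]}
    - {"travel": [0.005,0,0.086],"turn": [0,0,6.4]}
    - {"travel": [0.005,0,0.086],"turn": [0,0,6.4]}

```text
time: 15.0
position: [0.4679, -0.3298, 0.2703]
tool_rot: [-3.114, 0.41, 0.002]
ft_force: [-0.4, 0.2, -0.4]
grip_width: 0.799
grip_force: 0.0
```

Call:
step_arm:
  commands:
    - {"travel": [0,0,0],"turn": [0,0,0]}
    - {"travel": [0,0,0],"turn": [0,0,0]}

```text
time: 15.2
position: [0.4686, -0.3314, 0.2725]
tool_rot: [3.113, -0.413, 0.004]
ft_force: [0.1, -1.0, -0.7]
grip_width: 0.8
grip_force: 0.0
```

```bash
python3 - <<'E'
from h import *
s,im,c=snap(0);cv2.imwrite('pics/w9.png',im)
print(s['time'],s['position'],s['tool_rot'],totool(s,[.4686,-.3297,.151]),s['grip_width'])
print('pred top',proj(c,[.4686,-.3297,.235]))
R=Ro.from_rotvec([0,0,np.radians(-15)]).as_matrix()
print([proj(c,np.array([.4686,-.3297,.235])+R@[x*.013,y*.01,0]).round(0).tolist() for x,y in((1,1),(1,-1),(-1,-1),(-1,1))])
print(im.min(2)[150:262:4,290:346:2])
E
```

```text
15.2 [ 0.46856708 -0.33138073  0.27248435] [ 3.11299521 -0.41289161  0.0036351 ] (array([-0.00070646, -0.00175473,  0.12148126]), np.float64(-105.11070785879298)) 0.800410954341623
pred top [312.47410723 214.05244945]
[[297.0, 196.0], [328.0, 196.0], [327.0, 232.0], [298.0, 232.0]]
[[134 134 136 139 136 135 136 133 138 141 134 138 134 141 134 131 134 127
  140 220 215 217 218 219 223 223 227 235]
 [136 135 130 136 135 135 133 131 133 134 132 131 136 129 135 132 132 133
  194 219 221 220 221 223 220 224 221 223]
 [130 137 134 137 134 135 135 135 138 133 133 136 137 135 138 133 134 134
  133 222 220 219 219 222 219 221 220 220]
 [136 137 134 136 134 136 134 135 135 140 133 134 127 136 132 138 135 131
  185 215 212 214 212 214 212 215 212 219]
 [130 129 135 131 134 134 112 103 124 126 129 127 129 123 128 131 119 126
  135 218 218 217 215 221 219 220 221 219]
 [132 133 131 137 133 130 144 148 154 156 145 154 151 156 150 153 150 134
  188 211 215 212 209 213 212 212 213 213]
 [137 136 134 139 137 142 144 156 151 155 147 142 142 145 155 148 152 136
  147 213 213 217 214 218 215 216 218 220
[... 1759 characters left out ...]
201 203 201 205 202 202 198 196 197 201 205 202 201 200 202 196 201 202
  202 204 201 193 193 196 198 199 202 199]
 [197 199 205 208 205 207 204 198 200 196 194 197 199 193 193 202 198 205
  202 201 196 196 198 198 199 197 198 194]
 [200 195 196 202 200 191 195 200 204 203 201 199 200 194 194 199 197 200
  199 194 193 195 199 196 202 193 192 193]
 [201 204 202 198 198 196 194 197 197 196 197 200 195 195 199 199 197 196
  193 193 198 194 192 191 193 199 194 194]
 [200 197 199 196 197 192 202 197 197 192 194 191 191 194 191 192 191 193
  194 189 192 195 194 194 196 197 193 194]
 [197 195 199 194 190 189 190 188 192 197 196 195 197 199 200 199 192 194
  197 195 198 192 188 189 193 199 200 195]]
```

The handle's top face matches the prediction (columns 298-326, rows 196-231), square to the gripper. Going down.

Call:
step_arm:
  commands:
    - {"travel": [0,-0.001,0.03],"turn": [0,0,0]}
    - {"travel": [0,-0.001,0.06],"turn": [0,0,0]}
    - {"travel": [0,-0.001,0.09],"turn": [0,0,0]}
    - {"travel": [0,-0.001,0.112],"turn": [0,0,0]}
    - {"travel": [0,-0.001,0.119],"turn": [0,0,0]}

```text
time: 15.75
position: [0.4669, -0.3297, 0.1499]
tool_rot: [-3.113, 0.414, 0.005]
ft_force: [-0.3, 0.2, -1.0]
grip_width: 0.807
grip_force: 0.0
```

Call:
step_arm:
  commands:
    - {"travel": [0,0,0],"turn": [0,0,0]}
    - {"travel": [0,0,0],"turn": [0,0,0]}
    - {"travel": [0,0,0],"turn": [0,0,0]}
  gripper: 0.5

```text
time: 16.05
position: [0.469, -0.331, 0.1537]
tool_rot: [3.113, -0.414, 0.004]
ft_force: [-0.2, 0.2, 0.3]
grip_width: 0.608
grip_force: 0.0
```

```bash
python3 - <<'E'
from h import *
s=ctrl.get_state();print(s['position'],s['tool_rot'],totool(s,[.4686,-.3297,.151]),s['ft_force'],s['grip_width'])
E
```

```text
[ 0.4690421  -0.33096992  0.15368324] [ 3.1126513  -0.41378813  0.00415862] (array([-0.00076611, -0.00111351,  0.00267976]), np.float64(-105.14481610213569)) [-0.17846561  0.16778667  0.33599989] 0.6084321248282201
```

Call:
step_arm:
  commands:
    - {"travel": [0,-0.001,0.001],"turn": [0,0,0]}
    - {"travel": [0,-0.001,0.001],"turn": [0,0,0]}
    - {"travel": [0,-0.001,0.001],"turn": [0,0,0]}
    - {"travel": [0,-0.001,0.001],"turn": [0,0,0]}
    - {"travel": [0,-0.001,0.001],"turn": [0,0,0]}
  gripper: 0.05
  force: 40

```text
time: 16.55
position: [0.4683, -0.3294, 0.1509]
tool_rot: [3.114, -0.414, 0.0]
ft_force: [-0.1, -0.4, 0.8]
grip_width: 0.228
grip_force: 40.0
```

Call:
step_arm:
  commands:
    - {"travel": [0,0,0],"turn": [0,0,0]}
    - {"travel": [0,0,0],"turn": [0,0,0]}
    - {"travel": [0,0,0],"turn": [0,0,0]}

```text
time: 16.85
position: [0.4683, -0.3294, 0.1509]
tool_rot: [3.114, -0.414, 0.0]
ft_force: [-0.2, -0.3, 1.5]
grip_width: 0.222
grip_force: 40.0
```

```bash
python3 - <<'E'
from h import *
s=ctrl.get_state();print(s['position'],s['tool_rot'],s['ft_force'],s['torque'],s['grip_width'],s['grip_force'])
E
```

```text
[ 0.46829398 -0.32938754  0.15094512] [ 3.11404162e+00 -4.13981790e-01  9.89323849e-05] [-0.24664443 -0.28917757  1.53594142] [ 0.08513518  0.07251384 -0.0020723 ] 0.22178419067655603 39.96621735859662
```

Gripped (about 20 mm, 40 N), tool vertical. Lifting straight up.

Call:
step_arm:
  commands:
    - {"travel": [0,0,-0.015],"turn": [0,0,0]}
    - {"travel": [0,0,-0.045],"turn": [0,0,0]}
    - {"travel": [0,0,-0.085],"turn": [0,0,0]}
    - {"travel": [0,0,-0.125],"turn": [0,0,0]}
    - {"travel": [0,0,-0.16],"turn": [0,0,0]}

```text
time: 17.35
position: [0.4683, -0.3293, 0.314]
tool_rot: [3.113, -0.414, 0.003]
ft_force: [1.2, -0.9, -1.4]
grip_width: 0.225
grip_force: 40.0
```

Call:
step_arm:
  commands:
    - {"travel": [0,0,-0.015],"turn": [0,0,0]}
    - {"travel": [0,0,-0.02],"turn": [0,0,0]}
    - {"travel": [0,0,-0.02],"turn": [0,0,0]}
    - {"travel": [0,0,-0.02],"turn": [0,0,0]}

```text
time: 17.75
position: [0.4675, -0.3289, 0.3286]
tool_rot: [-3.113, 0.414, 0.005]
ft_force: [0.0, 0.0, -1.9]
grip_width: 0.228
grip_force: 40.0
```

```bash
python3 - <<'E'
from h import *
s=ctrl.get_state();print(s['position'],s['tool_rot'],totool(s,[.535,-.0596,.331]),s['ft_force'],s['grip_width'],s['grip_force'])
for n in('side','top','wrist'):cv2.imwrite(f'pics/{n}10.png',ctrl.get_image(n)[:,:,::-1])
c=cam('side');R=Ro.from_rotvec(s['tool_rot']).as_matrix();zt=s['position'][2]-.1359
im=cv2.imread('pics/side10.png').min(2)
for z in(0,.03,.055,.08,.105,.115):
    p=proj(c,[s['position'][0],s['position'][1],zt+z]);u,v=p.round().astype(int);print(z,p.round(1),im[v,u-10:u+11])
E
```

```text
[ 0.46753943 -0.32893292  0.32863839] [-3.11261656  0.41367516  0.00500359] (array([-0.00523617, -0.27760626, -0.00201937]), np.float64(-105.14091259352058)) [ 0.02553325  0.01298943 -1.89184576] 0.22795307656621253 39.966182224452496
0 [399.1 106.6] [120 118 116 116 118 119 117 115 114 116 104  96 121 118 117 117 118 114
 113 117 117]
0.03 [400.4  98.9] [114 115 114 114 113 114 112 114 114 118  93  50  92 116 114 115 113 114
 113 114 112]
0.055 [401.5  92.3] [114 114 114 114 115 120 123 123 124 103  49  45  52  58  55  54  54  53
  56  56  56]
0.08 [402.6  85.6] [57 46 42 38 39 41 44 40 40 47 49 48 40 42 43 44 41 44 43 42 41]
0.105 [403.8  78.6] [42 42 44 44 43 43 44 43 43 45 36 26 40 57 55 52 50 48 45 40 38]
0.115 [404.3  75.7] [ 53  53  52  48  47  41  37  42  27   9  67  98  95 105  86  55  60  62
  63  61  60]
```

Held upright: in the side view the stem lies on its predicted line. Crossing to above the probe port.

Call:
step_arm:
  commands:
    - {"travel": [0,-0.02,0],"turn": [0,0,0]}
    - {"travel": [-0.001,-0.055,0],"turn": [0,0,0]}
    - {"travel": [-0.002,-0.1,0],"turn": [0,0,0]}
    - {"travel": [-0.003,-0.145,0],"turn": [0,0,0]}
    - {"travel": [-0.004,-0.19,0],"turn": [0,0,0]}

```text
time: 18.4
position: [0.5139, -0.1432, 0.3301]
tool_rot: [-3.114, 0.415, 0.002]
ft_force: [0.8, -0.3, -1.6]
grip_width: 0.228
grip_force: 40.0
```

Call:
step_arm:
  commands:
    - {"travel": [-0.001,-0.04,0],"turn": [0,0,0]}
    - {"travel": [-0.001,-0.07,0],"turn": [0,0,0]}
    - {"travel": [-0.001,-0.085,0],"turn": [0,0,0]}
    - {"travel": [-0.001,-0.088,0],"turn": [0,0,0]}
    - {"travel": [-0.001,-0.088,0],"turn": [0,0,0]}

```text
time: 18.9
position: [0.5358, -0.0599, 0.3302]
tool_rot: [3.114, -0.413, -0.002]
ft_force: [-0.2, -0.4, -1.1]
grip_width: 0.228
grip_force: 40.0
```

Call:
step_arm:
  commands:
    - {"travel": [0,0,0],"turn": [0,0,0]}
    - {"travel": [0,0,0],"turn": [0,0,0]}
    - {"travel": [0,0,0],"turn": [0,0,0]}
    - {"travel": [0,0,0],"turn": [0,0,0]}

```text
time: 19.3
position: [0.536, -0.0604, 0.3308]
tool_rot: [3.114, -0.416, -0.0]
ft_force: [0.0, 0.0, -1.0]
grip_width: 0.232
grip_force: 40.0
```

```bash
cat > chk.py <<'E'
from h import *
s=ctrl.get_state();print(s['time'],s['position'],s['tool_rot'],totool(s,[.535,-.0596,.2089]),s['ft_force'],s['torque'],s['grip_width'],s['grip_force'])
im=ctrl.get_image('side')[:,:,::-1].copy();cv2.imwrite('pics/side_%d.png'%(s['time']*100),im)
w=ctrl.get_image('wrist')[:,:,::-1].copy();cv2.imwrite('pics/wr_%d.png'%(s['time']*100),w)
cv2.imwrite('pics/top_%d.png'%(s['time']*100),ctrl.get_image('top')[:,:,::-1])
c=cam('side');im=im.min(2);zt=s['position'][2]-.1359;print('tip z',zt)
for z in(-.02,-.01,0,.01,.02,.03,.04,.05,.06,.07,.08,.09,.10):
    p=proj(c,[s['position'][0],s['position'][1],zt+z]);u,v=p.round().astype(int);print(round(z+zt,3),p.round(1),im[v,u-10:u+11])
print('mouth px',proj(c,[.535,-.0596,.143]))
E
python3 chk.py
```

```text
19.3 [ 0.53598052 -0.06035468  0.33081204] [ 3.11384038e+00 -4.15742340e-01 -9.46903256e-05] (array([-0.00113884, -0.00048661,  0.12191203]), np.float64(-105.20966553321296)) [ 0.00419458  0.04026489 -0.97062882] [0.11398647 0.07289726 0.03750427] 0.23233697994694857 39.96600131504238
tip z 0.19491204175369595
0.175 [330.2 145.5] [119 115 120 117 121 120 120 118 118 118 120 122 118 120 123 122 122 125
 122  83  53]
0.185 [330.2 143.1] [120 115 117 117 120 119 119 117 121 122 121 120 121 124 118  86  63 103
 122 108 118]
0.195 [330.3 140.6] [122 119 121 118 116 113 117 119 118 121 116 114 105  50  91 133 116 122
 120 119 118]
0.205 [330.3 138.1] [ 96  88 119 122 124 123 123 126 105  50  43  62 101 128 122 119 118 117
 117 118 118]
0.215 [330.3 135.5] [121 119 139 131  67  82  60  59 113 119  80  65 102 119 118 120 120 118
 118 117 116]
0.225 [330.4 132.9] [121 124 122 120 119 122 123 122 125 115  78  63 100 121 118 116 115 115
 117 119 117]
0.235 [330.4 130.3] [119 118 119 118 123 122 122 120 121 115  77  61 102 123 122 120 119 117
 118 116 113]
0.245 [330.4 127.7] [120 123 121 120 116 118 121 123 127 115  76  60 101 126 120 121 120 119
 117 118 118]
0.255 [330.5 125. ] [120 123 119 118 122 123 119 118 119 113  77  50  92 126 120 120 117 118
 118 118 118]
0.265 [330.5 122.3] [125 124 123 118 121 119 119 117 123 128 100  51  93 124 120 121 120 119
 116 116 117]
0.275 [330.5 119.5] [120 123 124 124 121 121 120 120 122 101  49  92 124 115 117 120 121 119
 119 117 116]
0.285 [330.6 116.7] [124 123 120 121 122 120 122 123 121  99  49  90 125 121 119 118 116 117
 117 120 117]
0.295 [330.6 113.9] [ 69 116 128 120 121 122 124 125 128 105  57 100 128 121 119 117 118 117
 118 116 116]
mouth px [330.20834753 153.45787224]
```

```bash
python3 - <<'E'
from h import *
s=ctrl.get_state();c=cam('wrist',s);R=Ro.from_rotvec(s['tool_rot']).as_matrix()
w=cv2.imread('pics/wr_1930.png').min(2)
for z in(.11,.12,.13,.1359,.14):
    p=proj(c,s['position']+R@[0,0,z]);u,v=p.round().astype(int);print(z,p.round(1),w[v,u-12:u+13])
u,v=proj(c,[.535,-.0596,.143]).round().astype(int);print('mouth',u,v);print(w[v-24:v+26:2,u-26:u+28:2])
sd=cv2.imread('pics/side0.png').min(2);u,v=proj(cam('side'),[.535,-.0596,.143]).round().astype(int);print('side mouth',u,v);print(sd[v-8:v+9,u-9:u+10])
E
```

```text
0.11 [314.9 184.4] [230 229 228 228 228 226 227 230 236 195 138 125 120 122 123 207 232 229
 229 229 229 230 230 227 228]
0.12 [314.9 181.4] [224 225 223 223 222 224 222 225 230 188 134 115 122 121 126 204 229 226
 226 226 228 230 229 232 232]
0.13 [314.9 178.6] [224 221 220 221 220 237 250 255 255 235 142 116 120 117 155 248 255 253
 248 235 228 224 223 225 225]
0.1359 [314.9 177. ] [224 236 245 250 250 251 253 254 255 253 225 155 120 136 224 252 253 252
 238 244 253 249 234 224 225]
0.14 [314.9 175.9] [233 248 251 251 251 252 253 252 253 255 255 247 201 222 254 255 255 252
 251 252 253 254 250 235 226]
mouth 315 166
[[147 147 149 148 149 150 147 236 234 233 233 231 228 226 231 231 232 232
  232 235 234 234 233 231 230 230 228]
 [153 148 146 143 143 148 146 152 145 145 158 164 237 234 232 231 230 230
  229 228 228 229 229 229 228 229 230]
 [150 154 153 151 153 149 147 152 147 147 148 148 142 162 232 227 227 229
  228 228 230 228 228 230 230 231 229]
 [142 149 146 151 144 146 147 152 146 151 160 179 180 176 179 223 228 224
  225 224 228 228 231 227 231 231 230]
 [223 143 146 146 149 
[... 3048 characters left out ...]
 107  62  75  73  70  84 142 169 133 113 115
  116]
 [116 115 116 117 135 153 122  89  85  83  80  75  67 124 179 151 112 115
  112]
 [117 116 116 117 114 142 164 112  78  77  76  71 103 161 173 148 109 110
  115]
 [117 117 121 120 105 133 183 171 139 101 107 119 158 189 161 117 109 117
  118]
 [118 118 121 122 120 103 118 172 173 169 177 169 174 138 108 112 115 117
  117]
 [118 122 123  98  51  54  58  70 105 135 142 129  71  67 106 121 117 119
  117]
 [116 122  98  51  58  61  67  74  76  72  78  72  71  89 113 107 119 116
  116]
 [120 124 102  52  62  79  81  77  82  82  84  77  69 102 142 129 117 116
  115]
 [123  99  49  56  63  78  88  86  82  82  84  75  89 135 156 128 115 115
  112]]
```

In the wrist view the bore is centred at (315,167) and the stem lies at column 315 with its tip on the predicted row. So it is centred within about 1 mm and upright. Lowering gently.

Call:
step_arm:
  commands:
    - {"travel": [-0.001,0,0.006],"turn": [0,0,0]}
    - {"travel": [-0.001,0,0.016],"turn": [0,0,0]}
    - {"travel": [-0.001,0,0.028],"turn": [0,0,0]}
    - {"travel": [-0.001,0,0.036],"turn": [0,0,0]}
    - {"travel": [-0.001,0,0.04],"turn": [0,0,0]}

```text
time: 19.95
position: [0.5344, -0.0594, 0.2892]
tool_rot: [3.114, -0.414, -0.003]
ft_force: [0.2, -0.2, -1.4]
grip_width: 0.223
grip_force: 40.0
```

Call:
step_arm:
  commands:
    - {"travel": [0,0,0],"turn": [0,0,0]}
    - {"travel": [0,0,0],"turn": [0,0,0]}

```text
time: 20.15
position: [0.5353, -0.0594, 0.291]
tool_rot: [3.114, -0.414, 0.001]
ft_force: [-0.6, -0.4, -1.4]
grip_width: 0.229
grip_force: 40.0
```

```bash
python3 chk.py
```

```text
20.15 [ 0.53525098 -0.05942974  0.29102715] [ 3.11414106e+00 -4.13935837e-01  5.73091238e-04] (array([-0.00022816,  0.00022885,  0.08212708]), np.float64(-105.14289930137251)) [-0.62952518 -0.41081056 -1.42287306] [ 0.0207872   0.02695374 -0.04082668] 0.22914112761085573 39.96605331078172
tip z 0.15512715317081047
0.135 [330.1 155.3] [ 63  64  61  62  97 111 139 176 106  80  82  79  76 110 166 183 153 115
 117 119 122]
0.145 [330.1 153. ] [ 62  57  91 130 126 116  91  84  79  81  86  83  76  88 149 175 140 118
 121 121 119]
0.155 [330.1 150.6] [ 51  87 127 121 122 123 125 115  99  93  83 142 187 160 132 120 120 120
 121 122 122]
0.165 [330.2 148.2] [123 122 122 122 119 119 120 121 125 111  61  77 118 123 123 124 128 126
 127 126 128]
0.175 [330.2 145.8] [120 118 119 121 121 122 122 122 122 114  83  76 114 124 123 123 124 127
 121  85  53]
0.185 [330.2 143.3] [118 117 117 117 119 121 120 119 123 118  83  77 118 125 118  87  63 104
 123 108 119]
0.195 [330.3 140.8] [124 122 121 119 116 116 118 118 122 118  83  61  73  53  93 134 116 124
 122 119 120]
0.205 [330.3 138.3] [ 95  89 120 121 123 123 126 129 105  53  43  60 101 129 122 121 120 120
 121 120 120]
0.215 [330.3 135.7] [121 121 141 132  69  84  62  60 114 121  82  59  97 122 118 122 120 120
 118 118 120]
0.225 [330.4 133.2] [121 122 122 123 122 123 125 124 127 116  80  61 101 123 118 119 119 115
 117 120 121]
0.235 [330.4 130.5] [118 119 123 123 124 122 120 120 124 115  79  61 103 127 121 119 117 117
 117 115 114]
0.245 [330.4 127.9] [121 125 122 120 118 118 120 124 128 115  77  65 107 127 122 121 121 121
 119 121 119]
0.255 [330.5 125.2] [120 123 120 120 123 124 122 121 123 119  88  73 112 132 122 119 119 121
 120 120 119]
mouth px [330.20834753 153.45787224]
```

On line with the port, tip 12 mm above the mouth. Lowering the remaining 82 mm.

Call:
step_arm:
  commands:
    - {"travel": [0,0,0.006],"turn": [0,0,0]}
    - {"travel": [0,0,0.016],"turn": [0,0,0]}
    - {"travel": [0,0,0.028],"turn": [0,0,0]}
    - {"travel": [0,0,0.038],"turn": [0,0,0]}
    - {"travel": [0,0,0.044],"turn": [0,0,0]}

```text
time: 20.8
position: [0.5343, -0.0594, 0.245]
tool_rot: [-3.114, 0.414, 0.004]
ft_force: [-0.3, -0.3, -2.5]
grip_width: 0.227
grip_force: 40.0
```

Call:
step_arm:
  commands:
    - {"travel": [0,0,0.006],"turn": [0,0,0]}
    - {"travel": [0,0,0.016],"turn": [0,0,0]}
    - {"travel": [0,0,0.026],"turn": [0,0,0]}
    - {"travel": [0,0,0.034],"turn": [0,0,0]}
    - {"travel": [0,0,0.038],"turn": [0,0,0]}

```text
time: 21.3
position: [0.5346, -0.0594, 0.2076]
tool_rot: [-3.114, 0.414, 0.002]
ft_force: [0.1, -0.0, -1.2]
grip_width: 0.228
grip_force: 40.0
```

Call:
step_arm:
  commands:
    - {"travel": [0,0,0],"turn": [0,0,0]}
    - {"travel": [0,0,0],"turn": [0,0,0]}
    - {"travel": [0,0,0],"turn": [0,0,0]}
    - {"travel": [0,0,0],"turn": [0,0,0]}
    - {"travel": [0,0,0],"turn": [0,0,0]}

```text
time: 21.8
position: [0.5353, -0.0594, 0.2091]
tool_rot: [3.114, -0.414, 0.001]
ft_force: [0.2, -0.7, -0.6]
grip_width: 0.227
grip_force: 40.0
```

```bash
python3 - <<'E'
from h import *
s=ctrl.get_state();print(s['time'],s['position'],s['tool_rot'],np.abs(s['qd']).max(),totool(s,[.535,-.0596,.2089]),s['ft_force'],s['torque'],s['grip_width'],s['grip_force'])
im=ctrl.get_image('side')[:,:,::-1].min(2);c=cam('side')
u,v=proj(c,[.535,-.0596,.143]).round().astype(int);print(u,v);print(im[v-14:v+6,u-9:u+10])
w=ctrl.get_image('wrist')[:,:,::-1].min(2);u,v=proj(cam('wrist',s),[.535,-.0596,.143]).round().astype(int);print(u,v);print(w[v-24:v+20:2,u-28:u+30:2])
E
```

```text
21.8 [ 0.53528214 -0.05941033  0.20911621] [ 3.11406849e+00 -4.13806734e-01  8.42821310e-04] 0.0033913715946558656 (array([-0.00022293,  0.00025675,  0.00021611]), np.float64(-105.13858092322681)) [ 0.15617576 -0.68664166 -0.55440128] [ 0.07384186  0.03116191 -0.03718493] 0.22657944367689078 39.966070130467415
330 153
[[123 123 123 126 110  81  88  93  91  98 104 100  99  99  96 108 123 120
  121]
 [123 124 125 124 122  96  64  82  91  98 105 101  99 100  98 105 124 121
  120]
 [124 122 121 118 118 120  90  63  81  99 108 103  99  86  60  94 129 124
  122]
 [124 121 120 119 121 125 123  93  64  92 107  88  63  72  84 107 129 125
  123]
 [117 119 121 121 123 123 112  66  43  61  61  83 105 104  79  67 106 124
  109]
 [122 126 125 124 124 125 114  58   7  80 125  81  74 134 130 105  48 105
  146]
 [127 102  49  89 129 128 130 103  32   0   0  18  88 129 127 130 111  63
   61]
 [ 51  56  60  58  53  89 131 132 112  56  50  99 134 126 123 125 127 122
   84]
 [ 60  62  64  62  58  92 131 129 115  67  84 125 128 124 122 124 126 129
  133]
 [ 67  65  65  66  61  56  94 134 112  66  80 121 1
[... 2811 characters left out ...]
186 179 161 163 165 160 167 167 160 163 165 161
  162 163 166 165 178 191 196 227 225 226 226]
 [225 223 222 224 225 171 112 114 136 132 134 135 137 134 139 133 137 130
  137 137 132 160 163 254 229 224 225 224 223]
 [223 222 223 225 225 200 141 164 162 158 158 160 167 159 163 161 166 164
  166 162 158 164 184 226 223 224 226 222 226]
 [221 223 222 221 219 198 145 164 159 161 165 157 159 161 161 160 163 164
  163 156 160 158 168 225 224 223 223 224 223]
 [221 220 220 221 224 199 150 159 161 165 166 164 160 162 159 161 165 162
  163 158 161 162 163 222 224 223 230 229 230]
 [221 219 220 222 224 193 153 160 162 163 160 160 160 158 163 162 162 160
  164 161 166 160 155 226 229 230 228 232 229]]
```

The stem is centred in the bore in both views (wrist columns 313-317 within 303-327), its tip is at 73 mm, the tool is upright and still, and there is no contact force. Handing in.

```bash
python3 -c "
from bench import ctrl
print(ctrl.close_job())"
```

```text
the job is handed in; nothing more can be done
None
```

The job is handed in at about 22 s: the white stopper is fully home in the filling port and released, and the thermometer is held still and upright, centred in the probe port with its tip at about 73 mm, with no contact force measured on the way down. The first grasp of the stopper closed on nothing, because the fingertips end about 38 mm short of the stated position; I allowed for that from then on and the stopper was not disturbed.

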